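# Set out the doming punches and the sanding stick

## Robot

A 6-joint arm with a two-finger parallel gripper is mounted at the origin on the work surface. World frame = base frame: x ahead of the robot, y to its left, z up, the work surface at z = 0. Lengths are in mm, angles in rad, forces in N, time in s.
With the tool pointing down it reaches from about 250 to 775 mm from the base axis. Payload 4 kg.
Tool frame: the origin (TCP) lies between the finger pads; the fingertips stand 14 mm ahead of it and the grasp point (between the pads) lies 5 mm behind it; z points along the fingers, x is the direction in which the jaws open and shut, and the axes are right-handed (so a half turn about z gives the same grasp; the last joint's range is limited). The gripper opens to 85 mm and grips with 20 to 120 N. Pads are 22 mm wide; open, the fingers measure 114 mm over their backs; the gripper's body (76 mm by 85 mm) begins 54 mm behind the grasp point. The pads swing forward as they close: fully open they stand 13 mm farther back than shut.
Start: joints at [1.047, 0.087, 1.371, -0, 1.684, -0.103], TCP at [224.68, 502.031, 245.341] pointing down, gripper open.
Joint ranges: [-3.1, 3.1], [-0.76, 2.03], [0.27, 2.55], [-1.08, 4.22], [0.17, 2.65], [-2.57, 2.57]. Speed limits (rad/s): [2.79, 2.79, 3.14, 3.14, 3.14, 3.14].

## Interface

Orientations are given as a unit quaternion [w, x, y, z].
In Python, from bench import r, read_camera gives the robot as it stands.
- The arm moves only by the tool play_rows, never from a script. Its argument "steps" is a list of rows, each an object with "delta_pos": the shift along the world's x, y, z in mm, a list of three; "twist": the turn about the world's z in rad; "claw": the finger opening in mm, from 0 to 85.4. A call has 1 to 10 rows; each row is the pose to reach, as a shift and turn from the pose commanded when the call began; what a row does not reach only later rows make up. A row lasts 1/12 s, in which the tool goes at most 41.7 mm and 7.16 degrees, less where a joint would pass 70% of its speed; a pose out of reach is approached as far as the arm can. A call with a gripper value outside its range is refused whole. The fingers move at their own pace and stop on an object; "squeeze" is the grip in N (left out, the last holds). Time passes only in rows, so rows that repeat a pose let the fingers close. It gives the time, the measured TCP pose, the force and the opening at its end, in the units of the state.
- r.sense(): the state, without advancing time (a new reading comes with each control period).
- read_camera(name): name is "scene" or "side" or "wrist"; returns a dict with "color" (400x640x3 uint8, blue, green, red), "fx", "fy", "cx", "cy" (pixels), "origin" and "orientation" of the camera in the world; the wrist camera has in their place "mount" (4x4, takes a point from camera to tool coordinates, whose origin is the TCP and whose axes are the tool frame's). Camera axes: x right, y down, z forward; pixel columns grow to the right and rows downward; lengths in mm; the calibration is good to about 2 mm. A picture is of the moment at which its call begins: read the wrist's pose just before it. There is no depth.
- r.sign_off(): hands the job in, once; it reports no verdict.
The state is a dict: "time": time; "joint_pos": joint angles; "dq": joint speeds; "tau": joint torques, N m; "position": TCP position; "tcp_rot": TCP orientation; "ft_force": force on the tool from outside, world axes, zero at the start; "wrist_torque": the same for the moment, N m; "grip_width": opening from 0.0 (shut) to 1.0 (fully open).
Only numpy, scipy, OpenCV 4.12 (cv2) and the standard library are available. Lean on these libraries where they do the work, as an engineer would, in place of code of your own. Each camera call takes 0.05 s, during which the arm holds its last target. There are 200 camera calls.

## Task

Set out the tools for a doming job: pull the two ball-ended punches off the sprung clips of the sloping rack, one at a time, laying each down in the open wooden tray before fetching the next, and leave the plain punch between them in its clips. Then lift the near end of the flat sanding stick over the lip of its holder, draw it out endwise from under the roof, and lay it in the tray too. Everything ends lying flat on the tray's floor; lay the tools down, do not drop them, and do not disturb the other things on the bench.

Things in the scene. Friction and masses are not known exactly. Their poses are not given: they have to be found in the camera images.
- rack: Fixed wooden stand, 180 x 124 mm, 190 mm high, with two aluminium clip strips (18 mm wide, at y = -50 and +50 mm) rising to +x at 28 deg. Origin: centre of underside; +x away from the robot, y along the punches. Three stations, punch axes along y at (x, z) = (-66, 95), (0, 130), (66, 165) mm. Between the strips only an 8 mm base plate is below.
- clip_mid (a point): Middle station, on the punch axis midway between its two clips; axes as the rack's. A clip's two steel jaws spring apart along the slope and open along the slope's outward normal, 28 deg from vertical towards the rack's -x. Lips reach 15 mm out from the punch axis. Pulled along the normal a punch (both clips) needs about 10 to 15 N and is free after 15 mm.
- punch_large: Loose steel punch, 0.3 kg, 180 mm, in the lowest (nearest) station. Origin: mid-grip, on its axis; y along the axis to the ball (30 mm diameter, centre y = 84 mm); z the clip's outward normal, x up the slope. 16 mm round in the clips (|y| 41 to 59 mm), between them a square grip 18 x 18 mm (|y| < 33 mm, flats facing x and z), square 18 mm tail to y = -81 mm.
- punch_plain: Loose steel punch like the others but with no ball: square 18 x 18 mm at both ends, 166 mm long. Held in the middle station, where it stays. Same frame as punch_large.
- punch_small: Loose steel punch, 0.3 kg, 176 mm, with the smaller ball (22 mm diameter, centre y = 84 mm). Held in the highest (farthest) station. Otherwise, frame too, as punch_large.
- holder: Fixed wooden stick holder, 208 (x) x 52 (y) x 56 mm high. Origin: centre of underside; lip end at -x, towards the robot. The stick lies on a rib 16 mm wide, top at 26 mm, with open air on both sides from the lip to x = 4 mm. From x = 4 to 104 mm it lies in a pocket 38 mm wide, closed at the far end, under a roof 49 (underside) to 56 mm (top) above the bench.
- holder_lip (a point): Middle of the top edge of the holder's end lip, a plate 6 mm thick (x) and 30 mm wide, 39 mm above the bench, 13 mm above the rib; axes as the holder's. The stick's near end passes over it when raised 13 to 26 mm, its far end staying down under the roof; the stick leaves the pocket after being drawn 95 mm to -x.
- stick: Loose flat wooden sanding stick, 190 x 28 x 10 mm, about 45 g, dark abrasive on its far part. Origin: centre of underside; x along its length, at the start pointing into the holder; near end at x = -95 mm, 3 mm behind the lip.
- tray: Fixed open wooden tray, 242 x 242 mm outside, walls 6 mm thick and 28 mm high. Origin: centre of its underside; z up; its inner floor is 6 mm above the bench.
- doming_block: Bystander: loose dark steel block, 64 mm cube, origin under its centre. Leave it alone.
- pickle_jar: Bystander: loose glass jar with a steel lid, 64 mm diameter, 85 mm high, origin under its centre. Leave it alone.
- hammer: Bystander: loose hammer lying on the bench, 240 mm long, handle towards its -x. Leave it alone.
Things that resemble listed ones, but are neither listed nor needed, are in the scene too. What is shaped like the punch_small but pink is not meant. What is shaped like the punch_large but purple is not meant.

How it is judged (in metres and radians):
On the way, in this order (a step that is already met when the one before it is completed fails the run):
1. one ball-ended punch is laid in the tray and released (((x of punch_large in the frame of tray between -0.115 and 0.115 m and y of punch_large in the frame of tray between -0.115 and 0.115 m and z of punch_large in the frame of tray below 0.032 m and angle between punch_large's own y axis and vertical between 1.4 and 1.742 rad and linear speed of punch_large below 0.05 m/s and contact force between punch_large and the fingers below 0.1 N) or (x of punch_small in the frame of tray between -0.115 and 0.115 m and y of punch_small in the frame of tray between -0.115 and 0.115 m and z of punch_small in the frame of tray below 0.032 m and angle between punch_small's own y axis and vertical between 1.4 and 1.742 rad and linear speed of punch_small below 0.05 m/s and contact force between punch_small and the fingers below 0.1 N))), for 0.2 s.
2. both ball-ended punches are laid in the tray and released (x of punch_large in the frame of tray between -0.115 and 0.115 m and y of punch_large in the frame of tray between -0.115 and 0.115 m and z of each of punch_large, punch_small in the frame of tray below 0.032 m and angle between punch_large's own y axis and vertical between 1.4 and 1.742 rad and linear speed of each of punch_large, punch_small below 0.05 m/s and contact force between each of punch_large, punch_small and the fingers below 0.1 N and x of punch_small in the frame of tray between -0.115 and 0.115 m and y of punch_small in the frame of tray between -0.115 and 0.115 m and angle between punch_small's own y axis and vertical between 1.4 and 1.742 rad), for 0.2 s.
3. the sanding stick's centre has been drawn 100 mm out of the holder (distance of stick from where it was at the start of the episode above 0.1 m), for 0.1 s.
At the end, for the whole second after the job is handed in: Both ball-ended punches and the stick lie in the tray, released and at rest: centre inside the walls, under 32 mm above its underside, long axis within 10 degrees of level. Plain punch within 8 mm of its start; block, jar and hammer within 30 mm (all of step 2 and x of stick in the frame of tray between -0.115 and 0.115 m and y of stick in the frame of tray between -0.115 and 0.115 m and z of stick in the frame of tray below 0.032 m and angle between stick's own x axis and vertical between 1.4 and 1.742 rad and linear speed of stick below 0.05 m/s and contact force between stick and the fingers below 0.1 N and distance of punch_plain from where it was at the start of the episode below 0.008 m and distance of each of doming_block, pickle_jar, hammer from where it was at the start of the episode below 0.03 m); the robot touches nothing.
It fails at once if the plain punch is pulled from its clips (moved more than 8 mm) (not (distance of punch_plain from where it was at the start of the episode below 0.008 m)).
It fails at once if a bystander (block, jar, hammer) is moved more than 30 mm (distance of any of doming_block, pickle_jar, hammer from where it was at the start of the episode above 0.03 m).
It fails at once if both ball-ended punches are off the rack while neither is in the tray (distance of each of punch_large, punch_small from where it was at the start of the episode above 0.04 m and not (x of punch_large in the frame of tray between -0.115 and 0.115 m and y of punch_large in the frame of tray between -0.115 and 0.115 m and z of punch_large in the frame of tray below 0.05 m) and not (x of punch_small in the frame of tray between -0.115 and 0.115 m and y of punch_small in the frame of tray between -0.115 and 0.115 m and z of punch_small in the frame of tray below 0.05 m)).
It fails at once if a punch or the stick is dropped from more than about 50 mm (faster than 1 m/s out of the fingers) ((linear speed of punch_large above 1 m/s and contact force between punch_large and the fingers below 0.1 N) or (linear speed of punch_small above 1 m/s and contact force between punch_small and the fingers below 0.1 N) or (linear speed of stick above 1 m/s and contact force between stick and the fingers below 0.1 N)).
It also fails if it takes over 72 s, if anything falls off the work surface, if the arm or the gripper's body presses on something with over 40 N, if the wrist force passes 120 N, or if a joint passes its speed limit or range.

## Working session

There is one attempt and no reset: what is moved stays moved. The work goes in short steps, Python scripts to look and compute and a tool call to move; the robot and the scene stay as the last step left them, time stands still between calls to the robot, and variables do not carry over. Pictures are saved under pics/ and viewed, about 8 in all and at most 12, crops included, and the job is handed in when it is done.

Besides the shell and the picture viewer there is one more tool, called as name(argument=value, ...), one argument or row to a line, values as JSON. play_rows: Moves the arm, as the interface text tells. Its arguments: {"type":"object","properties":{"steps":{"type":"array"},"squeeze":{"type":"number"}},"required":["steps"]}

```bash
ls; mkdir -p pics; cat > h.py <<'E'
import numpy as np, cv2
from scipy.spatial.transform import Rotation as R
from bench import r, read_camera
def rot(q): return R.from_quat([q[1],q[2],q[3],q[0]]).as_matrix()
def snap(name,fn=None):
    s=r.sense(); c=read_camera(name)
    if name=='wrist':
        M=np.array(c['mount']); T=np.eye(4); T[:3,:3]=rot(s['tcp_rot']); T[:3,3]=s['position']; T=T@M
    else:
        T=np.eye(4); T[:3,:3]=rot(c['orientation']) if np.size(c['orientation'])==4 else np.array(c['orientation']); T[:3,3]=c['origin']
    c['T']=T
    if fn:
        cv2.imwrite('pics/'+fn+'.png',c['color'])
        np.savez('pics/'+fn+'.npz',T=T,K=[c['fx'],c['fy'],c['cx'],c['cy']])
    return c
def load(fn):
    d=np.load('pics/'+fn+'.npz'); return d['T'],d['K']
def ray(fn,u,v):
    T,K=load(fn); d=T[:3,:3]@np.array([(u-K[2])/K[0],(v-K[3])/K[1],1]); return T[:3,3],d
def at(fn,u,v,z):
    o,d=ray(fn,u,v); return o+d*(z-o[2])/d[2]
def proj(fn,P):
    T,K=load(fn); p=(np.atleast_2d(P)-T[:3,3])@T[:3,:3]; return np.c_[K[0]*p[:,0]/p[:,2]+K[2],K[1]*p[:,1]/p[:,2]+K[3]]
E
python3 - <<'E'
from h import *
print(r.sense())
a=snap('scene','scene0');b=snap('side','side0');w=snap('wrist','wrist0')
for c in (a,b,w): print(c['fx'],c['cx'],c['cy'],c['T'].round(2).tolist())
E
```

```text
pics
{'time': 0.0, 'joint_pos': array([ 1.04690763e+00,  8.79883518e-02,  1.37227652e+00, -5.64582386e-06,
        1.68358887e+00, -1.03121294e-01]), 'dq': array([-0.00082814,  0.00054022,  0.00058918,  0.00082578,  0.00135425,
       -0.00110909]), 'tau': array([-4.93585394e-04, -3.51849926e+01, -3.13277185e+01, -2.16424628e-04,
        1.05227687e-02,  8.09619678e-06]), 'position': array([224.43539211, 501.61306141, 244.1095632 ]), 'tcp_rot': array([ 5.16413324e-04,  8.39184072e-01,  5.43846315e-01, -1.00570966e-03]), 'ft_force': array([0.06029065, 0.1220654 , 0.08435705]), 'wrist_torque': array([ 0.02981866, -0.02191808, -0.04911502]), 'grip_width': 1.0007935899299145}
380.5804015828642 315.0616891121455 200.00465745300664 [[0.7, 0.59, -0.4, 951.45], [0.71, -0.59, 0.38, -341.66], [-0.0, -0.55, -0.83, 913.93], [0.0, 0.0, 0.0, 1.0]]
371.3549772828312 321.0414661426692 199.00182677430652 [[-0.99, -0.12, 0.13, 470.21], [-0.17, 0.57, -0.81, 662.36], [0.02, -0.82, -0.58, 601.78], [0.0, 0.0, 0.0, 1.0]]
289.6709864137585 322.53679767357863 198.89827100678062 [[0.41, 0.88, 0.23, 165.34], [0.91, -0.39, -0.11, 529.61], [-0.0, 0.26, -0.97, 373.64], [0.0, 0.0, 0.0, 1.0]]
```

View pics/scene0.png

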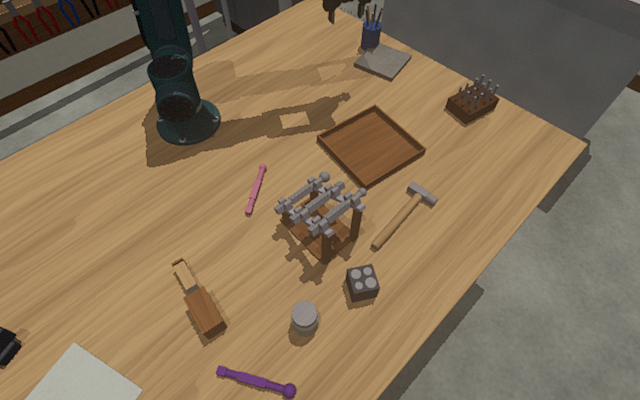

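View pics/side0.png

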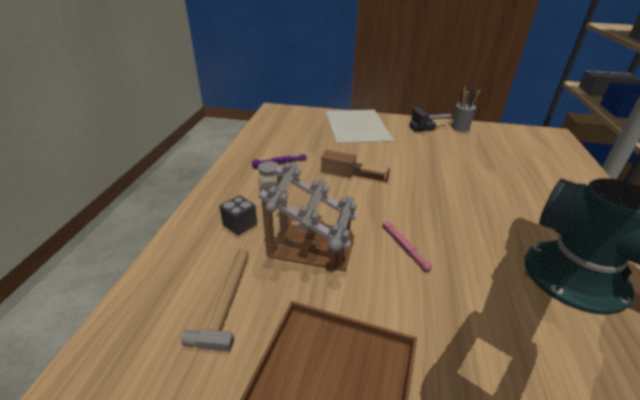

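```bash
python3 - <<'E'
from h import *
a=cv2.imread('pics/scene0.png');b=cv2.imread('pics/side0.png')
A=cv2.resize(a[165:265,260:380],None,fx=5,fy=5,interpolation=2)[:, :400*2]
B=cv2.resize(b[155:275,240:370],None,fx=5,fy=5,interpolation=2)
C=cv2.resize(a[250:345,160:240],None,fx=5,fy=5,interpolation=2)
cv2.imwrite('pics/cropA.png',A) # 600x500
cv2.imwrite('pics/cropBC.png',np.hstack([B[:600,:],np.zeros((600,1,3),np.uint8)])) # 650x600
for n,p in dict(t1=(375,107),t2=(425,148),t3=(368,186),t4=(318,142)).items(): print(n,at('scene0',*p,28).round(0))
print('holder near/far',at('scene0',181,262,39).round(),at('scene0',213,330,56).round())
print('pink',at('scene0',263,168,8).round(),at('scene0',249,212,8).round())
print('ham',at('scene0',375,246,10).round(),at('scene0',425,190,15).round(),'block',at('scene0',363,276,64).round(),'jar',at('scene0',304,308,85).round())
E
```

```text
t1 [405. 469.  28.]
t2 [630. 440.  28.]
t3 [602. 208.  28.]
t4 [382. 224.  28.]
holder near/far [ 432. -306.   39.] [ 630. -348.   56.]
pink [326.  45.   8.] [419. -84.   8.]
ham [736.  85.  10.] [721. 322.  15.] block [780. -20.  64.] jar [ 743. -177.   85.]
```

View pics/cropA.png

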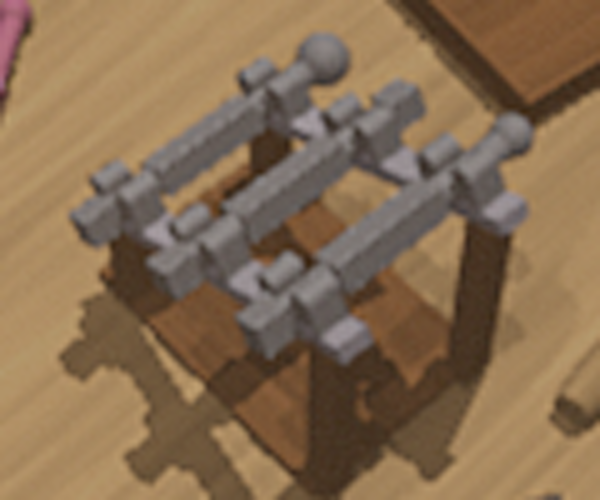

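```bash
python3 - <<'E'
from h import *
bl=at('scene0',324.8,176.6,95);tl=at('scene0',279,209,95);bs=at('scene0',363,191.6,165);ts=at('scene0',313,231,165)
for b,t in((bl,tl),(bs,ts)): print(b.round(),t.round(),np.linalg.norm(b-t),np.degrees(np.arctan2(*(b-t)[:2])))
print('side check',proj('side0',[bl,bs,tl,ts]).round())
print(r.sense()['tcp_rot'], rot(r.sense()['tcp_rot']).round(2).tolist())
E
```

```text
[526. 107.  95.] [517. -49.  95.] 156.28410173450158 3.4609388921765136
[658. 102. 165.] [651. -58. 165.] 160.32490787033475 2.611343175468522
side check [[335. 245.]
 [270. 208.]
 [348. 201.]
 [293. 167.]]
[ 3.97334371e-04  8.39183501e-01  5.43847654e-01 -7.89920698e-04] [[0.41, 0.91, -0.0], [0.91, -0.41, -0.0], [-0.0, -0.0, -1.0]]
```

View pics/cropBC.png

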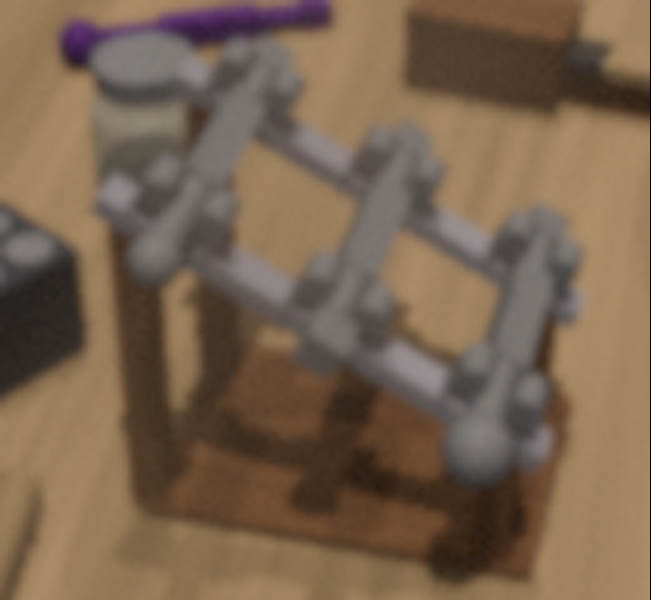

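play_rows(
  steps=[
    {"delta_pos": [0,0,20],"twist": -0.1,"claw": 50},
    {"delta_pos": [30,-40,20],"twist": -0.2,"claw": 50},
    {"delta_pos": [50,-75,20],"twist": -0.3,"claw": 50},
    {"delta_pos": [70,-110,20],"twist": -0.4,"claw": 50},
    {"delta_pos": [90,-145,20],"twist": -0.5,"claw": 50},
    {"delta_pos": [110,-180,20],"twist": -0.6,"claw": 50},
    {"delta_pos": [130,-215,20],"twist": -0.7,"claw": 50},
    {"delta_pos": [150,-250,20],"twist": -0.8,"claw": 50},
    {"delta_pos": [170,-285,20],"twist": -0.9,"claw": 50},
    {"delta_pos": [190,-320,20],"twist": -1.0,"claw": 50},
  ],
  squeeze=100,
)

```text
time: 0.98
position: [415.0, 180.1, 265.2]
tcp_rot: [-0.0, 0.997, 0.072, 0.0]
ft_force: [1.0, 0.7, -0.4]
grip_width: 0.581
```

play_rows(
  steps=[
    {"delta_pos": [20,-32,0],"twist": -0.1,"claw": 50},
    {"delta_pos": [40,-64,0],"twist": -0.2,"claw": 50},
    {"delta_pos": [60,-96,0],"twist": -0.2,"claw": 50},
    {"delta_pos": [80,-128,0],"twist": -0.2,"claw": 50},
    {"delta_pos": [100,-159,0],"twist": -0.2,"claw": 50},
    {"delta_pos": [100,-159,0],"twist": -0.2,"claw": 50},
    {"delta_pos": [100,-159,0],"twist": -0.2,"claw": 50},
    {"delta_pos": [100,-159,0],"twist": -0.2,"claw": 50},
  ],
)

```text
time: 1.65
position: [514.3, 23.2, 264.8]
tcp_rot: [-0.0, 1.0, -0.025, -0.001]
ft_force: [0.1, 0.3, 0.3]
grip_width: 0.587
```

```bash
python3 - <<'E'
from h import *
s=r.sense();print(s['time'],s['position'],rot(s['tcp_rot']).round(3).tolist(),s['grip_width'])
snap('wrist','w1')
Y=np.array([np.sin(.052),np.cos(.052),0])
L=np.array([521.6,23,95]);S=np.array([653.6,18,165])
print(proj('w1',[L+84*Y,L,L-81*Y,S+84*Y,S,S-81*Y]).round(0))
E
```

```text
1.65 [514.34719593  23.20699928 264.83644397] [[0.999, -0.05, -0.001], [-0.05, -0.999, 0.001], [-0.001, -0.001, -1.0]] 0.587298182401957
[[330. 103.]
 [329. 186.]
 [329. 256.]
 [509.  94.]
 [492. 203.]
 [478. 290.]]
```

View pics/w1.png

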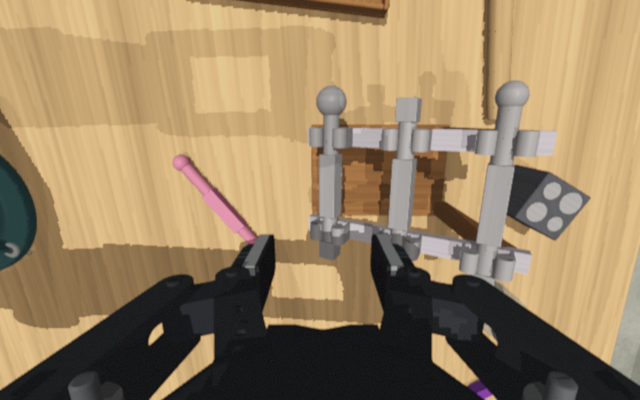

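play_rows(
  steps=[
    {"delta_pos": [7,0,-30],"twist": 0,"claw": 50},
    {"delta_pos": [7,0,-60],"twist": 0,"claw": 50},
    {"delta_pos": [7,0,-90],"twist": 0,"claw": 50},
    {"delta_pos": [7,0,-110],"twist": 0,"claw": 50},
    {"delta_pos": [7,0,-130],"twist": 0,"claw": 50},
    {"delta_pos": [7,0,-145],"twist": 0,"claw": 50},
    {"delta_pos": [7,0,-155],"twist": 0,"claw": 50},
    {"delta_pos": [7,0,-165],"twist": 0,"claw": 50},
    {"delta_pos": [7,0,-165],"twist": 0,"claw": 50},
    {"delta_pos": [7,0,-165],"twist": 0,"claw": 50},
  ],
)

```text
time: 2.53
position: [521.6, 23.6, 100.6]
tcp_rot: [0.0, 1.0, -0.025, 0.0]
ft_force: [-0.2, -0.4, -0.3]
grip_width: 0.584
```

play_rows(
  steps=[
    {"delta_pos": [0,0,0],"twist": 0,"claw": 35},
    {"delta_pos": [0,0,0],"twist": 0,"claw": 25},
    {"delta_pos": [0,0,0],"twist": 0,"claw": 10},
    {"delta_pos": [0,0,0],"twist": 0,"claw": 10},
    {"delta_pos": [0,0,0],"twist": 0,"claw": 10},
    {"delta_pos": [0,0,0],"twist": 0,"claw": 10},
    {"delta_pos": [0,0,0],"twist": 0,"claw": 10},
    {"delta_pos": [0,0,0],"twist": 0,"claw": 10},
  ],
)

```text
time: 3.2
position: [522.2, 23.1, 102.5]
tcp_rot: [-0.0, 1.0, -0.025, 0.001]
ft_force: [-2.9, 1.4, 5.8]
grip_width: 0.218
```

play_rows(
  steps=[
    {"delta_pos": [-2,0,3.5],"twist": 0,"claw": 10},
    {"delta_pos": [-3.8,0,7],"twist": 0,"claw": 10},
    {"delta_pos": [-5.6,0,10.5],"twist": 0,"claw": 10},
    {"delta_pos": [-7.5,0,14],"twist": 0,"claw": 10},
    {"delta_pos": [-9.3,0,17.5],"twist": 0,"claw": 10},
    {"delta_pos": [-11.2,0,21],"twist": 0,"claw": 10},
    {"delta_pos": [-13,0,24.5],"twist": 0,"claw": 10},
    {"delta_pos": [-15,0,28],"twist": 0,"claw": 10},
    {"delta_pos": [-18,0,34],"twist": 0,"claw": 10},
    {"delta_pos": [-18,0,34],"twist": 0,"claw": 10},
  ],
)

```text
time: 4.03
position: [503.6, 23.0, 135.7]
tcp_rot: [0.0, 1.0, -0.025, 0.001]
ft_force: [0.1, -0.3, -3.4]
grip_width: 0.218
```

```bash
python3 - <<'E'
from h import *
s=r.sense();print(s['time'],s['position'],s['ft_force'],s['wrist_torque'],s['grip_width'])
snap('wrist','w2');snap('scene','scene2')
a=cv2.imread('pics/w2.png')[:,250:560];b=cv2.resize(cv2.imread('pics/scene2.png')[150:280,240:400],None,fx=3,fy=3)
b=cv2.copyMakeBorder(b,0,10,0,0,0);cv2.imwrite('pics/c2.png',np.hstack([a,b]))
E
```

```text
4.0333 [503.59704836  23.02933115 135.66211443] [ 0.13811325 -0.34901137 -3.40612402] [-0.07845912 -0.0117     -0.01546075] 0.2180387303205934
```

View pics/c2.png

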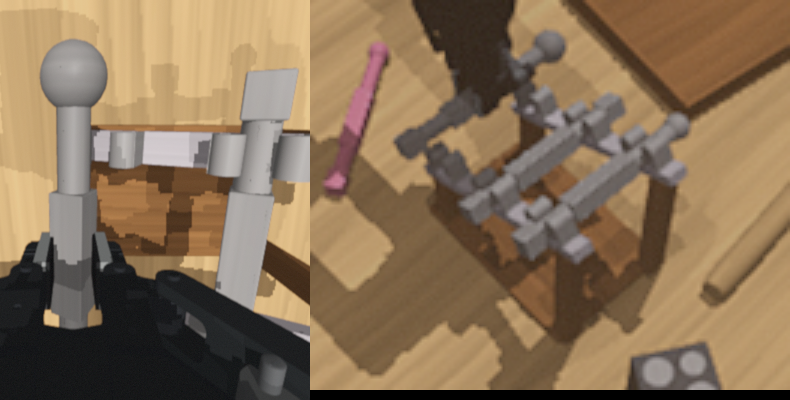

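play_rows(
  steps=[
    {"delta_pos": [-2,0,20],"twist": 0,"claw": 10},
    {"delta_pos": [-5,10,40],"twist": 0,"claw": 10},
    {"delta_pos": [-12,40,60],"twist": 0,"claw": 10},
    {"delta_pos": [-20,75,60],"twist": -0.02,"claw": 10},
    {"delta_pos": [-29,112,60],"twist": -0.05,"claw": 10},
    {"delta_pos": [-38,150,60],"twist": -0.05,"claw": 10},
    {"delta_pos": [-47,188,60],"twist": -0.05,"claw": 10},
    {"delta_pos": [-56,225,60],"twist": -0.05,"claw": 10},
    {"delta_pos": [-65,262,60],"twist": -0.05,"claw": 10},
    {"delta_pos": [-71,290,50],"twist": -0.05,"claw": 10},
  ],
)

```text
time: 4.97
position: [432.4, 316.5, 186.3]
tcp_rot: [-0.002, 0.999, -0.049, 0.002]
ft_force: [0.6, 0.6, -1.7]
grip_width: 0.217
```

play_rows(
  steps=[
    {"delta_pos": [0,20,0],"twist": 0,"claw": 10},
    {"delta_pos": [0,20,-20],"twist": 0,"claw": 10},
    {"delta_pos": [0,20,-40],"twist": 0,"claw": 10},
    {"delta_pos": [0,20,-60],"twist": 0,"claw": 10},
    {"delta_pos": [0,20,-80],"twist": 0,"claw": 10},
    {"delta_pos": [0,20,-100],"twist": 0,"claw": 10},
    {"delta_pos": [0,20,-110],"twist": 0,"claw": 10},
    {"delta_pos": [0,20,-110],"twist": 0,"claw": 10},
  ],
)

```text
time: 5.63
position: [430.6, 331.7, 70.7]
tcp_rot: [0.002, 0.999, -0.05, -0.003]
ft_force: [-0.7, -0.7, -5.0]
grip_width: 0.219
```

```bash
python3 - <<'E'
from h import *
s=r.sense();print(s['time'],s['position'],s['ft_force'])
snap('wrist','w3');snap('scene','scene3')
a=cv2.resize(cv2.imread('pics/w3.png'),(560,350));b=cv2.resize(cv2.imread('pics/scene3.png')[60:220,290:450],(350,350))
cv2.imwrite('pics/c3.png',cv2.resize(np.hstack([a,b]),None,fx=.87,fy=.87))
x=np.array([.9945,-.105,0]);y=np.array([.105,.9945,0]);c=np.array([505,335,28])
P=[c+i*121*x+j*121*y for i,j in((-1,1),(1,1),(1,-1),(-1,-1))]
print(proj('w3',P).round(),proj('scene0',P).round())
E
```

```text
5.6333 [430.56347103 331.7292453   70.70030936] [-0.71930954 -0.74908343 -5.0222093 ]
[[232. -12.]
 [706. -10.]
 [589. 372.]
 [257. 369.]] [[373. 106.]
 [428. 149.]
 [370. 189.]
 [316. 140.]]
```

View pics/c3.png

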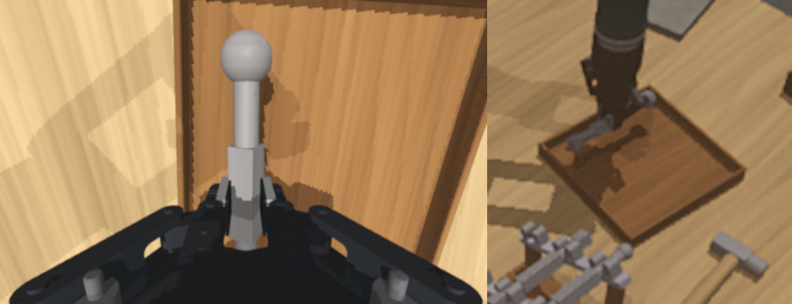

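play_rows(
  steps=[
    {"delta_pos": [8,0,-10],"twist": 0,"claw": 10},
    {"delta_pos": [8,0,-20],"twist": 0,"claw": 10},
    {"delta_pos": [8,0,-30],"twist": 0,"claw": 10},
    {"delta_pos": [8,0,-36],"twist": 0,"claw": 10},
    {"delta_pos": [8,0,-40],"twist": 0,"claw": 10},
    {"delta_pos": [8,0,-42],"twist": 0,"claw": 10},
    {"delta_pos": [8,0,-44],"twist": 0,"claw": 10},
    {"delta_pos": [8,0,-44],"twist": 0,"claw": 10},
  ],
)

```text
time: 6.4
position: [440.5, 333.0, 30.1]
tcp_rot: [0.0, 0.999, -0.05, -0.0]
ft_force: [-0.3, 0.1, -3.5]
grip_width: 0.22
```

play_rows(
  steps=[
    {"delta_pos": [0,0,-1],"twist": 0,"claw": 10},
    {"delta_pos": [0,0,-2],"twist": 0,"claw": 10},
    {"delta_pos": [0,0,-2],"twist": 0,"claw": 10},
  ],
)

```text
time: 6.65
position: [441.0, 333.2, 28.7]
tcp_rot: [-0.0, 0.999, -0.05, 0.0]
ft_force: [0.2, 0.2, -2.9]
grip_width: 0.221
```

play_rows(
  steps=[
    {"delta_pos": [0,0,-1],"twist": 0,"claw": 10},
    {"delta_pos": [0,0,-2],"twist": 0,"claw": 10},
    {"delta_pos": [0,0,-3],"twist": 0,"claw": 10},
    {"delta_pos": [0,0,-3],"twist": 0,"claw": 10},
  ],
)

```text
time: 6.98
position: [441.1, 333.1, 27.0]
tcp_rot: [-0.0, 0.999, -0.05, 0.001]
ft_force: [-2.0, -1.5, 5.0]
grip_width: 0.22
```

play_rows(
  steps=[
    {"delta_pos": [0,0,0],"twist": 0,"claw": 22},
    {"delta_pos": [0,0,0],"twist": 0,"claw": 26},
    {"delta_pos": [0,0,0],"twist": 0,"claw": 30},
    {"delta_pos": [0,0,0],"twist": 0,"claw": 34},
    {"delta_pos": [0,0,0],"twist": 0,"claw": 34},
    {"delta_pos": [0,0,0],"twist": 0,"claw": 34},
    {"delta_pos": [0,0,20],"twist": 0,"claw": 34},
    {"delta_pos": [0,0,50],"twist": 0,"claw": 34},
    {"delta_pos": [0,0,90],"twist": 0,"claw": 34},
    {"delta_pos": [0,0,120],"twist": 0,"claw": 45},
  ],
)

```text
time: 7.82
position: [440.9, 333.2, 147.5]
tcp_rot: [-0.0, 0.999, -0.05, 0.001]
ft_force: [0.9, -0.6, -0.0]
grip_width: 0.519
```

play_rows(
  steps=[
    {"delta_pos": [40,-10,40],"twist": 0,"claw": 50},
    {"delta_pos": [70,-40,70],"twist": 0,"claw": 50},
    {"delta_pos": [70,-70,100],"twist": 0,"claw": 50},
    {"delta_pos": [70,-70,110],"twist": 0,"claw": 50},
    {"delta_pos": [70,-70,110],"twist": 0,"claw": 50},
    {"delta_pos": [70,-70,110],"twist": 0,"claw": 50},
  ],
)

```text
time: 8.32
position: [512.0, 262.6, 257.6]
tcp_rot: [-0.001, 0.999, -0.051, 0.002]
ft_force: [-0.3, 0.8, -1.0]
grip_width: 0.584
```

```bash
python3 - <<'E'
from h import *
s=r.sense();print(s['time'],s['position'],s['ft_force'])
snap('wrist','w4')
E
```

```text
8.3167 [511.95841039 262.61756473 257.6261123 ] [-0.34062032  0.76477095 -1.0018299 ]
```

View pics/w4.png

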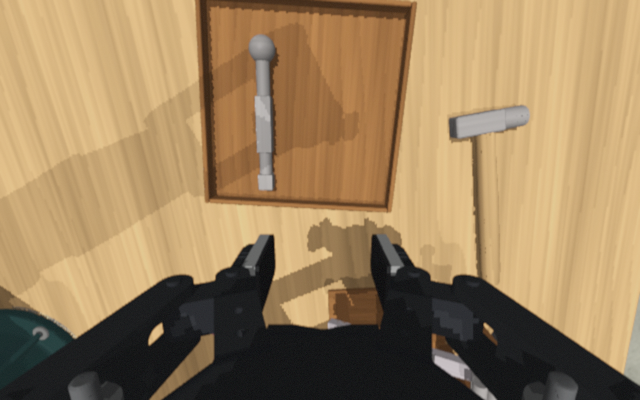

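```bash
python3 - <<'E'
from h import *
P=[at('w4',*p,28) for p in((208,202),(388,211),(416,3),(197,0))]
for p in P: print(p.round(1))
print(np.mean(P,0).round(1),[np.linalg.norm(P[i]-P[i-1]).round() for i in range(4)])
print('punch',at('w4',262,47,21).round(1),at('w4',265,190,17).round(1))
E
```

```text
[363.3 244.3  28. ]
[593.  208.5  28. ]
[633.7 442.5  28. ]
[397.4 469.1  28. ]
[496.8 341.1  28. ] [np.float64(227.0), np.float64(232.0), np.float64(238.0), np.float64(238.0)]
punch [459.1 418.   21. ] [436.  250.2  17. ]
```

play_rows(
  steps=[
    {"delta_pos": [20,-34,0],"twist": 0.03,"claw": 50},
    {"delta_pos": [40,-68,0],"twist": 0.05,"claw": 50},
    {"delta_pos": [60,-102,0],"twist": 0.05,"claw": 50},
    {"delta_pos": [80,-136,0],"twist": 0.05,"claw": 50},
    {"delta_pos": [100,-170,0],"twist": 0.05,"claw": 50},
    {"delta_pos": [120,-204,0],"twist": 0.05,"claw": 50},
    {"delta_pos": [134,-245,0],"twist": 0.05,"claw": 50},
    {"delta_pos": [134,-245,0],"twist": 0.05,"claw": 50},
    {"delta_pos": [134,-245,0],"twist": 0.05,"claw": 50},
    {"delta_pos": [134,-245,0],"twist": 0.05,"claw": 50},
  ],
)

```text
time: 9.2
position: [643.9, 19.0, 253.0]
tcp_rot: [-0.001, 1.0, -0.025, -0.002]
ft_force: [-0.7, 0.3, 0.2]
grip_width: 0.585
```

```bash
python3 - <<'E'
from h import *
s=r.sense();print(s['time'],s['position'],s['tcp_rot'],s['ft_force'])
snap('wrist','w5')
S=np.array([654.5,18,165]);Y=np.array([np.sin(.052),np.cos(.052),0]);print(proj('w5',[S+84*Y,S+41*Y,S]))
E
```

```text
9.2 [643.94735289  19.03178747 253.01126622] [-5.37895448e-04  9.99692815e-01 -2.46959700e-02 -2.02365690e-03] [-0.65654227  0.30315742  0.15329912]
[[338.03531182  96.3461768 ]
 [337.074467   157.12539514]
 [336.24566533 209.55208967]]
```

View pics/w5.png

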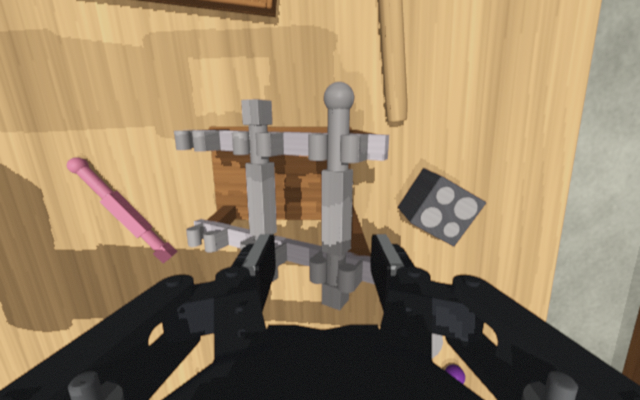

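play_rows(
  steps=[
    {"delta_pos": [10,0,-20],"twist": 0,"claw": 50},
    {"delta_pos": [10,0,-40],"twist": 0,"claw": 50},
    {"delta_pos": [10,0,-60],"twist": 0,"claw": 50},
    {"delta_pos": [10,0,-75],"twist": 0,"claw": 50},
    {"delta_pos": [10,0,-85],"twist": 0,"claw": 45},
    {"delta_pos": [10,0,-85],"twist": 0,"claw": 40},
    {"delta_pos": [10,0,-85],"twist": 0,"claw": 35},
    {"delta_pos": [10,0,-85],"twist": 0,"claw": 30},
    {"delta_pos": [10,0,-85],"twist": 0,"claw": 20},
    {"delta_pos": [10,0,-85],"twist": 0,"claw": 10},
  ],
)

```text
time: 10.08
position: [654.7, 18.6, 173.1]
tcp_rot: [-0.0, 1.0, -0.025, 0.001]
ft_force: [-3.9, 1.4, 6.9]
grip_width: 0.222
```

play_rows(
  steps=[
    {"delta_pos": [0,0,0],"twist": 0,"claw": 10},
    {"delta_pos": [0,0,0],"twist": 0,"claw": 10},
    {"delta_pos": [0,0,0],"twist": 0,"claw": 10},
    {"delta_pos": [0,0,0],"twist": 0,"claw": 10},
  ],
)

```text
time: 10.42
position: [654.6, 18.6, 173.0]
tcp_rot: [-0.001, 1.0, -0.025, 0.001]
ft_force: [-5.0, 1.8, 6.0]
grip_width: 0.219
```

Same signature as the first grasp. Pull along the normal.

play_rows(
  steps=[
    {"delta_pos": [-2,0,3.5],"twist": 0,"claw": 10},
    {"delta_pos": [-3.8,0,7],"twist": 0,"claw": 10},
    {"delta_pos": [-5.6,0,10.5],"twist": 0,"claw": 10},
    {"delta_pos": [-7.5,0,14],"twist": 0,"claw": 10},
    {"delta_pos": [-9.3,0,17.5],"twist": 0,"claw": 10},
    {"delta_pos": [-11.2,0,21],"twist": 0,"claw": 10},
    {"delta_pos": [-13,0,24.5],"twist": 0,"claw": 10},
    {"delta_pos": [-15,0,28],"twist": 0,"claw": 10},
    {"delta_pos": [-16,0,40],"twist": 0,"claw": 10},
    {"delta_pos": [-16,0,60],"twist": 0,"claw": 10},
  ],
)

```text
time: 11.25
position: [636.9, 18.1, 228.2]
tcp_rot: [-0.0, 1.0, -0.025, -0.003]
ft_force: [-0.9, -0.4, -2.8]
grip_width: 0.219
```

play_rows(
  steps=[
    {"delta_pos": [-10,36,0],"twist": 0,"claw": 10},
    {"delta_pos": [-20,72,0],"twist": -0.02,"claw": 10},
    {"delta_pos": [-30,108,0],"twist": -0.05,"claw": 10},
    {"delta_pos": [-40,144,0],"twist": -0.05,"claw": 10},
    {"delta_pos": [-50,180,0],"twist": -0.05,"claw": 10},
    {"delta_pos": [-60,216,0],"twist": -0.05,"claw": 10},
    {"delta_pos": [-70,252,0],"twist": -0.05,"claw": 10},
    {"delta_pos": [-80,285,-10],"twist": -0.05,"claw": 10},
    {"delta_pos": [-83,303,-30],"twist": -0.05,"claw": 10},
    {"delta_pos": [-83,303,-60],"twist": -0.05,"claw": 10},
  ],
)

```text
time: 12.08
position: [555.7, 326.8, 174.9]
tcp_rot: [-0.003, 0.999, -0.047, 0.004]
ft_force: [1.2, -0.3, -1.4]
grip_width: 0.219
```

play_rows(
  steps=[
    {"delta_pos": [0,0,-25],"twist": 0,"claw": 10},
    {"delta_pos": [0,0,-50],"twist": 0,"claw": 10},
    {"delta_pos": [0,0,-70],"twist": 0,"claw": 10},
    {"delta_pos": [0,0,-85],"twist": 0,"claw": 10},
    {"delta_pos": [0,0,-95],"twist": 0,"claw": 10},
    {"delta_pos": [0,0,-95],"twist": 0,"claw": 10},
    {"delta_pos": [0,0,-95],"twist": 0,"claw": 10},
  ],
)

```text
time: 12.67
position: [555.8, 321.0, 75.7]
tcp_rot: [0.0, 0.999, -0.05, 0.0]
ft_force: [1.0, 0.6, -1.9]
grip_width: 0.222
```

```bash
python3 - <<'E'
from h import *
s=r.sense();print(s['time'],s['position'],s['ft_force'])
snap('wrist','w6')
E
```

```text
12.6667 [555.8011399  321.03084482  75.74969291] [ 0.99973792  0.61777829 -1.92935502]
```

View pics/w6.png

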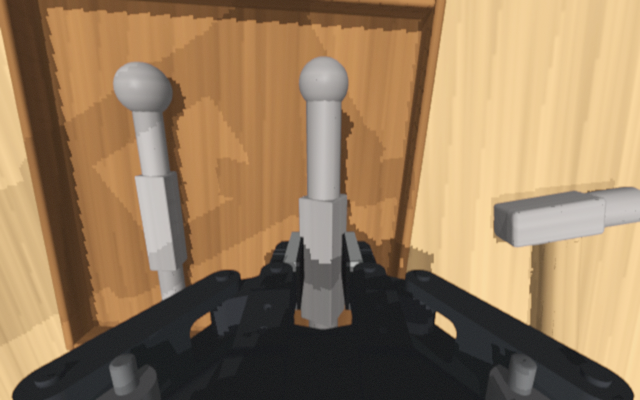

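play_rows(
  steps=[
    {"delta_pos": [0,0,-12],"twist": 0,"claw": 10},
    {"delta_pos": [0,0,-24],"twist": 0,"claw": 10},
    {"delta_pos": [0,0,-34],"twist": 0,"claw": 10},
    {"delta_pos": [0,0,-42],"twist": 0,"claw": 10},
    {"delta_pos": [0,0,-47],"twist": 0,"claw": 10},
    {"delta_pos": [0,0,-49],"twist": 0,"claw": 10},
    {"delta_pos": [0,0,-51],"twist": 0,"claw": 10},
    {"delta_pos": [0,0,-51],"twist": 0,"claw": 10},
  ],
)

```text
time: 13.38
position: [555.4, 320.8, 25.9]
tcp_rot: [0.0, 0.999, -0.05, -0.0]
ft_force: [-2.1, -1.5, 2.5]
grip_width: 0.227
```

play_rows(
  steps=[
    {"delta_pos": [0,0,-1],"twist": 0,"claw": 10},
    {"delta_pos": [0,0,-2],"twist": 0,"claw": 10},
    {"delta_pos": [0,0,-2],"twist": 0,"claw": 10},
  ],
)

```text
time: 13.63
position: [555.7, 320.9, 25.8]
tcp_rot: [0.0, 0.999, -0.05, 0.0]
ft_force: [-6.1, -4.1, 10.9]
grip_width: 0.221
```

Contact. Release, rise, and head for the holder.

play_rows(
  steps=[
    {"delta_pos": [0,0,1],"twist": 0,"claw": 22},
    {"delta_pos": [0,0,1],"twist": 0,"claw": 26},
    {"delta_pos": [0,0,1],"twist": 0,"claw": 30},
    {"delta_pos": [0,0,1],"twist": 0,"claw": 34},
    {"delta_pos": [0,0,1],"twist": 0,"claw": 34},
    {"delta_pos": [0,0,1],"twist": 0,"claw": 34},
    {"delta_pos": [0,0,20],"twist": 0,"claw": 34},
    {"delta_pos": [0,0,60],"twist": 0,"claw": 34},
    {"delta_pos": [0,0,100],"twist": 0,"claw": 40},
    {"delta_pos": [0,0,140],"twist": 0,"claw": 50},
  ],
)

```text
time: 14.47
position: [555.2, 320.8, 162.9]
tcp_rot: [0.0, 0.999, -0.05, -0.001]
ft_force: [1.7, 0.9, 1.4]
grip_width: 0.58
```

play_rows(
  steps=[
    {"delta_pos": [-20,0,40],"twist": 0,"claw": 50},
    {"delta_pos": [-40,-20,80],"twist": 0,"claw": 50},
    {"delta_pos": [-45,-60,80],"twist": 0,"claw": 50},
    {"delta_pos": [-45,-60,80],"twist": 0,"claw": 50},
    {"delta_pos": [-45,-60,80],"twist": 0,"claw": 50},
  ],
)

```text
time: 14.88
position: [510.9, 259.7, 244.3]
tcp_rot: [-0.001, 0.999, -0.051, 0.002]
ft_force: [-0.7, 0.4, -0.9]
grip_width: 0.586
```

```bash
python3 - <<'E'
from h import *
s=r.sense();print(s['time'],s['position'],s['ft_force'])
snap('wrist','w7');snap('scene','scene7')
a=cv2.resize(cv2.imread('pics/w7.png')[:260],None,fx=.7,fy=.7)
b=cv2.resize(cv2.imread('pics/scene7.png')[250:345,160:240],None,fx=4.2,fy=4.2,interpolation=2)
H=400;a=cv2.copyMakeBorder(a,0,H-a.shape[0],0,0,0);b=cv2.copyMakeBorder(b,0,max(0,H-b.shape[0]),0,0,0)[:H]
print(a.shape,b.shape);cv2.imwrite('pics/c7.png',np.hstack([a,b]))
E
```

```text
14.8833 [510.93215449 259.71664824 244.27405397] [-0.69250093  0.42521249 -0.8944128 ]
(400, 448, 3) (400, 336, 3)
```

View pics/c7.png

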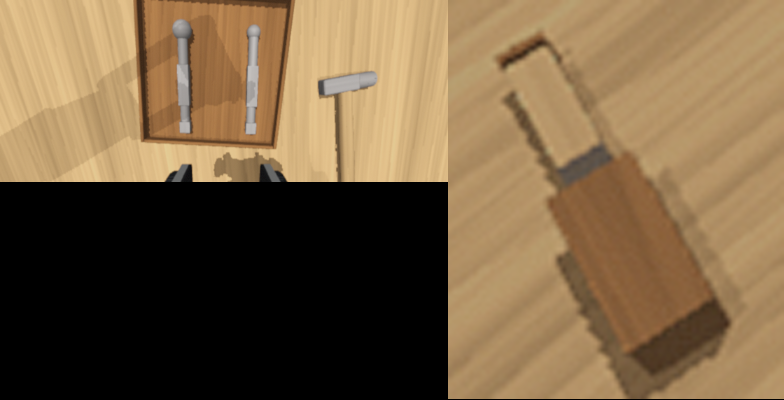

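```bash
python3 - <<'E'
from h import *
f=lambda u,v,z: at('scene7',(u-448)/4.2+160-.4,v/4.2+250-.4,z).round(1)
print('lip',f(500,62,39),f(543,37,39))
R4=[f(*p,56) for p in((552,200),(625,155),(728,300),(625,348))];print(R4)
S=[f(*p,36) for p in((508,70),(548,45),(607,148),(560,183))];print(S)
E
```

```text
lip [ 421.8 -325.8   39. ] [ 426.  -298.6   39. ]
[array([ 522.8, -351. ,   56. ]), array([ 529.7, -307.2,   56. ]), array([ 635. , -315.1,   56. ]), array([ 617.1, -368.7,   56. ])]
[array([ 427.7, -325.2,   36. ]), array([ 430.7, -299.2,   36. ]), array([ 509.1, -311.3,   36. ]), array([ 507.6, -342.4,   36. ])]
```

play_rows(
  steps=[
    {"delta_pos": [-15,-30,0],"twist": 0,"claw": 50},
    {"delta_pos": [-30,-65,0],"twist": -0.1,"claw": 50},
    {"delta_pos": [-45,-100,0],"twist": -0.2,"claw": 50},
    {"delta_pos": [-60,-135,0],"twist": -0.3,"claw": 50},
    {"delta_pos": [-66,-172,0],"twist": -0.4,"claw": 50},
    {"delta_pos": [-66,-210,0],"twist": -0.5,"claw": 50},
    {"delta_pos": [-66,-248,0],"twist": -0.6,"claw": 50},
    {"delta_pos": [-66,-286,0],"twist": -0.7,"claw": 50},
    {"delta_pos": [-66,-324,0],"twist": -0.8,"claw": 50},
    {"delta_pos": [-66,-362,0],"twist": -0.9,"claw": 50},
  ],
)

```text
time: 15.82
position: [444.8, -102.0, 240.8]
tcp_rot: [-0.0, 0.877, -0.481, -0.001]
ft_force: [1.5, -0.3, -0.3]
grip_width: 0.589
```

play_rows(
  steps=[
    {"delta_pos": [0,-36,0],"twist": -0.1,"claw": 50},
    {"delta_pos": [0,-72,0],"twist": -0.2,"claw": 50},
    {"delta_pos": [0,-108,0],"twist": -0.3,"claw": 50},
    {"delta_pos": [0,-144,0],"twist": -0.4,"claw": 50},
    {"delta_pos": [0,-180,0],"twist": -0.5,"claw": 50},
    {"delta_pos": [0,-215,0],"twist": -0.6,"claw": 50},
    {"delta_pos": [0,-215,-20],"twist": -0.7,"claw": 50},
    {"delta_pos": [0,-215,-40],"twist": -0.725,"claw": 50},
    {"delta_pos": [0,-215,-40],"twist": -0.725,"claw": 50},
    {"delta_pos": [0,-215,-40],"twist": -0.725,"claw": 50},
  ],
)

```text
time: 16.65
position: [444.4, -315.0, 199.3]
tcp_rot: [-0.0, -0.651, 0.759, 0.003]
ft_force: [0.3, -0.3, 0.5]
grip_width: 0.59
```

```bash
python3 - <<'E'
from h import *
s=r.sense();print(s['time'],s['position'],s['ft_force'],rot(s['tcp_rot']).round(3)[:,0])
snap('wrist','w8')
a=np.radians(-9);x=np.array([np.cos(a),np.sin(a),0]);y=np.array([-x[1],x[0],0]);lip=np.array([424,-312,39])
print(proj('w8',[lip+15*y,lip-15*y,lip+108*x+26*y+[0,0,17],lip+108*x-26*y+[0,0,17]]).round())
E
```

```text
16.65 [ 444.4358529  -315.00477717  199.31034144] [ 0.30739605 -0.32690695  0.53505413] [-0.152 -0.988 -0.004]
[[310. 206.]
 [338. 206.]
 [296.  95.]
 [354.  95.]]
```

View pics/w8.png

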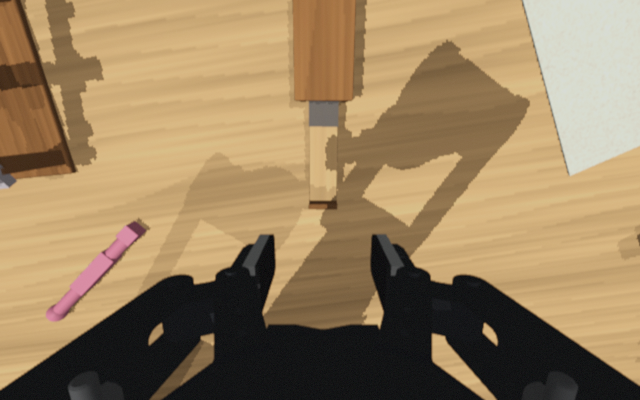

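play_rows(
  steps=[
    {"delta_pos": [7,-1,-30],"twist": 0,"claw": 50},
    {"delta_pos": [7,-1,-60],"twist": 0,"claw": 50},
    {"delta_pos": [7,-1,-90],"twist": 0,"claw": 50},
    {"delta_pos": [7,-1,-115],"twist": 0,"claw": 50},
    {"delta_pos": [7,-1,-135],"twist": 0,"claw": 50},
    {"delta_pos": [7,-1,-150],"twist": 0,"claw": 50},
    {"delta_pos": [7,-1,-160],"twist": 0,"claw": 50},
    {"delta_pos": [7,-1,-166],"twist": 0,"claw": 50},
    {"delta_pos": [7,-1,-166],"twist": 0,"claw": 50},
    {"delta_pos": [7,-1,-166],"twist": 0,"claw": 50},
  ],
  squeeze=25,
)

```text
time: 17.53
position: [452.5, -317.3, 37.5]
tcp_rot: [0.0, -0.651, 0.759, -0.001]
ft_force: [0.4, 0.7, 0.3]
grip_width: 0.585
```

play_rows(
  steps=[
    {"delta_pos": [0,0,0],"twist": 0,"claw": 42},
    {"delta_pos": [0,0,0],"twist": 0,"claw": 36},
    {"delta_pos": [0,0,0],"twist": 0,"claw": 32},
    {"delta_pos": [0,0,0],"twist": 0,"claw": 28},
    {"delta_pos": [0,0,0],"twist": 0,"claw": 24},
    {"delta_pos": [0,0,0],"twist": 0,"claw": 20},
    {"delta_pos": [0,0,0],"twist": 0,"claw": 20},
    {"delta_pos": [0,0,0],"twist": 0,"claw": 20},
  ],
)

```text
time: 18.2
position: [452.2, -317.4, 37.3]
tcp_rot: [0.0, -0.651, 0.759, -0.001]
ft_force: [-0.7, 0.4, 6.1]
grip_width: 0.32
```

play_rows(
  steps=[
    {"delta_pos": [0,0,3],"twist": 0,"claw": 20},
    {"delta_pos": [0,0,6],"twist": 0,"claw": 20},
    {"delta_pos": [0,0,9],"twist": 0,"claw": 20},
    {"delta_pos": [0,0,12],"twist": 0,"claw": 20},
    {"delta_pos": [0,0,14],"twist": 0,"claw": 20},
    {"delta_pos": [0,0,16],"twist": 0,"claw": 20},
    {"delta_pos": [0,0,18],"twist": 0,"claw": 20},
    {"delta_pos": [0,0,20],"twist": 0,"claw": 20},
    {"delta_pos": [0,0,20],"twist": 0,"claw": 20},
    {"delta_pos": [0,0,20],"twist": 0,"claw": 20},
  ],
)

```text
time: 19.03
position: [451.5, -316.7, 56.0]
tcp_rot: [-0.0, -0.651, 0.759, 0.0]
ft_force: [1.0, 1.2, -2.2]
grip_width: 0.323
```

```bash
python3 - <<'E'
from h import *
s=r.sense();print(s['time'],s['position'],s['ft_force'],s['wrist_torque'],s['grip_width'])
E
```

```text
19.0333 [ 451.47674559 -316.65687503   56.03971845] [ 1.00174407  1.16969718 -2.21033462] [0.10842153 0.09698762 0.05910056] 0.32317570975072873
```

play_rows(
  steps=[
    {"delta_pos": [-5,0.8,0.3],"twist": 0,"claw": 20},
    {"delta_pos": [-10,1.6,0.5],"twist": 0,"claw": 20},
    {"delta_pos": [-16,2.5,0.8],"twist": 0,"claw": 20},
    {"delta_pos": [-22,3.5,1.1],"twist": 0,"claw": 20},
    {"delta_pos": [-28,4.4,1.4],"twist": 0,"claw": 20},
    {"delta_pos": [-34,5.4,1.7],"twist": 0,"claw": 20},
    {"delta_pos": [-40,6.3,2],"twist": 0,"claw": 20},
    {"delta_pos": [-40,6.3,2],"twist": 0,"claw": 20},
  ],
)

```text
time: 19.7
position: [410.3, -310.5, 58.5]
tcp_rot: [-0.0, -0.65, 0.76, 0.0]
ft_force: [-0.6, -0.5, -2.4]
grip_width: 0.32
```

```bash
python3 - <<'E'
from h import *
s=r.sense();print(s['time'],s['position'],s['ft_force'],s['grip_width'])
c=snap('scene','scene9')
# edge of near end of stick: pale stick end in image line profile along its axis
a=np.radians(-9);x=np.array([np.cos(a),np.sin(a),0])
for t in range(-80,20,8):
    p=np.array([423,-312,0])+x*t; p[2]=53
    u,v=proj('scene9',p)[0]; print(t,c['color'][int(round(v)),int(round(u))],cv2.imread('pics/scene7.png')[int(round(v)),int(round(u))])
E
```

```text
19.7 [ 410.3450871  -310.50935752   58.5251722 ] [-0.56981266 -0.49359915 -2.41622519] 0.31979027193816717
-80 [26 33 42] [ 98 141 174]
-72 [23 30 41] [ 94 135 167]
-64 [31 38 45] [102 145 178]
-56 [31 36 46] [ 95 138 172]
-48 [ 55  79 100] [ 92 134 166]
-40 [51 76 97] [104 147 179]
-32 [51 74 96] [ 98 143 177]
-24 [52 76 97] [101 146 178]
-16 [51 75 97] [105 149 182]
-8 [47 71 91] [103 147 181]
0 [49 74 94] [115 161 188]
8 [ 58  86 110] [ 55  92 133]
16 [115 161 195] [100 143 176]
```

play_rows(
  steps=[
    {"delta_pos": [-8,1.3,0.4],"twist": 0,"claw": 20},
    {"delta_pos": [-16,2.5,0.8],"twist": 0,"claw": 20},
    {"delta_pos": [-24,3.8,1.2],"twist": 0,"claw": 20},
    {"delta_pos": [-32,5,1.6],"twist": 0,"claw": 20},
    {"delta_pos": [-40,6.3,2],"twist": 0,"claw": 20},
    {"delta_pos": [-50,7.9,2.5],"twist": 0,"claw": 20},
    {"delta_pos": [-60,9.5,3],"twist": 0,"claw": 20},
    {"delta_pos": [-68,10.8,3.4],"twist": 0,"claw": 20},
    {"delta_pos": [-74,11.7,3.7],"twist": 0,"claw": 20},
    {"delta_pos": [-74,11.7,3.7],"twist": 0,"claw": 20},
  ],
  squeeze=40,
)

```text
time: 20.58
position: [336.5, -298.8, 62.1]
tcp_rot: [-0.0, -0.65, 0.76, 0.0]
ft_force: [-0.2, -0.3, -0.8]
grip_width: 0.314
```

```bash
python3 - <<'E'
from h import *
s=r.sense();print(s['time'],s['position'],s['ft_force'],s['grip_width'])
c=snap('scene','scene10');c0=cv2.imread('pics/scene7.png')
d=cv2.absdiff(c['color'],c0).max(2)
# is stick (pale, or dark abrasive) now gone from rib between lip and roof? sample stick axis before/after and roof-edge gap
a=np.radians(-9);x=np.array([np.cos(a),np.sin(a),0])
for t in (20,40,60,80,92,100):
    p=np.array([423,-312,0])+x*t
    for z in(26,36,50):
        u,v=proj('scene10',[*p[:2],z])[0];u,v=int(round(u)),int(round(v)); print(t,z,c['color'][v,u],c0[v,u])
w=snap('wrist','w10')
I=w['color'];print(cv2.cvtColor(I,6)[120:260:10,280:370:10])
E
```

```text
20.5833 [ 336.4640459  -298.75156909   62.08100181] [-0.17472147 -0.28628734 -0.78186932] 0.31362575906544915
20 26 [78 86 99] [100 145 178]
20 36 [ 78  86 100] [101 144 178]
20 50 [76 85 96] [100 145 179]
40 26 [ 81  90 102] [101 144 177]
40 36 [78 86 99] [100 143 176]
40 50 [ 78  87 100] [104 147 180]
60 26 [112 156 190] [101 143 177]
60 36 [77 85 95] [100 142 176]
60 50 [76 85 98] [100 144 176]
80 26 [ 52  81 117] [73 82 92]
80 36 [36 60 85] [ 75  87 105]
80 50 [41 59 78] [ 99 143 176]
92 26 [ 56  94 136] [ 57  92 131]
92 36 [ 54  90 127] [68 81 90]
92 50 [ 52  81 117] [73 82 92]
100 26 [ 61  98 138] [ 59  93 132]
100 36 [ 63  99 141] [ 59  93 133]
100 50 [ 56  92 131] [ 62  84 110]
[[202 166 123 123 123 122 123 122 135]
 [206 181 123 124 124 123 123 123 135]
 [203 176 123 124 124 124 121 122 126]
 [195 171 122 123 122 122 122 120 126]
 [196 174 199 199 193 201 200 191 135]
 [201 113 199 199 194 201 152 132 124]
 [189  90 200 198 193 203 131 131 124]
 [174  94 200 199 194 130 131 131 125]
 [174  95 201 199 189 131 131 131 123]
 [159 155 109 127 125 131 131 129 117]
 [168 168  99  97  93 131 130 129  92]
 [169 165  99  98  95 100 131 125  95]
 [147  77  99  99  93 100  99  69  81]
 [ 80  16 100  95  95 100  98  59  80]]
```

play_rows(
  steps=[
    {"delta_pos": [0,0,10],"twist": 0,"claw": 20},
    {"delta_pos": [0,0,25],"twist": 0,"claw": 20},
    {"delta_pos": [0,0,45],"twist": 0,"claw": 20},
    {"delta_pos": [0,0,70],"twist": 0,"claw": 20},
    {"delta_pos": [0,0,95],"twist": 0,"claw": 20},
    {"delta_pos": [0,0,120],"twist": 0,"claw": 20},
    {"delta_pos": [0,0,145],"twist": 0,"claw": 20},
    {"delta_pos": [0,0,170],"twist": 0,"claw": 20},
    {"delta_pos": [0,0,185],"twist": 0,"claw": 20},
    {"delta_pos": [0,0,190],"twist": 0,"claw": 20},
  ],
  squeeze=60,
)

```text
time: 21.52
position: [339.0, -300.0, 256.5]
tcp_rot: [0.0, -0.651, 0.759, -0.004]
ft_force: [0.0, -0.7, -0.4]
grip_width: 0.307
```

play_rows(
  steps=[
    {"delta_pos": [0,15,0],"twist": 0.05,"claw": 20},
    {"delta_pos": [0,40,0],"twist": 0.12,"claw": 20},
    {"delta_pos": [0,68,0],"twist": 0.2,"claw": 20},
    {"delta_pos": [0,98,0],"twist": 0.28,"claw": 20},
    {"delta_pos": [0,128,0],"twist": 0.36,"claw": 20},
    {"delta_pos": [0,158,0],"twist": 0.44,"claw": 20},
    {"delta_pos": [0,188,0],"twist": 0.52,"claw": 20},
    {"delta_pos": [0,218,0],"twist": 0.6,"claw": 20},
    {"delta_pos": [0,248,0],"twist": 0.68,"claw": 20},
    {"delta_pos": [0,278,0],"twist": 0.76,"claw": 20},
  ],
)

```text
time: 22.35
position: [337.2, -19.4, 251.6]
tcp_rot: [0.0, 0.887, -0.462, -0.0]
ft_force: [0.5, 0.6, 0.1]
grip_width: 0.308
```

play_rows(
  steps=[
    {"delta_pos": [5,30,0],"twist": 0.09,"claw": 20},
    {"delta_pos": [15,60,0],"twist": 0.18,"claw": 20},
    {"delta_pos": [30,90,0],"twist": 0.27,"claw": 20},
    {"delta_pos": [48,116,0],"twist": 0.36,"claw": 20},
    {"delta_pos": [66,142,0],"twist": 0.45,"claw": 20},
    {"delta_pos": [84,168,0],"twist": 0.54,"claw": 20},
    {"delta_pos": [102,194,0],"twist": 0.63,"claw": 20},
    {"delta_pos": [120,220,0],"twist": 0.72,"claw": 20},
    {"delta_pos": [138,246,0],"twist": 0.8,"claw": 20},
    {"delta_pos": [148,266,0],"twist": 0.86,"claw": 20},
  ],
)

```text
time: 23.18
position: [486.7, 247.2, 250.5]
tcp_rot: [0.0, 0.999, -0.05, -0.001]
ft_force: [0.2, -0.5, -0.6]
grip_width: 0.305
```

play_rows(
  steps=[
    {"delta_pos": [6,15,-10],"twist": 0.008,"claw": 20},
    {"delta_pos": [6,15,-35],"twist": 0.008,"claw": 20},
    {"delta_pos": [6,15,-60],"twist": 0.008,"claw": 20},
    {"delta_pos": [6,15,-85],"twist": 0.008,"claw": 20},
    {"delta_pos": [6,15,-110],"twist": 0.008,"claw": 20},
    {"delta_pos": [6,15,-130],"twist": 0.008,"claw": 20},
    {"delta_pos": [6,15,-140],"twist": 0.008,"claw": 20},
    {"delta_pos": [6,15,-140],"twist": 0.008,"claw": 20},
    {"delta_pos": [6,15,-140],"twist": 0.008,"claw": 20},
  ],
)

```text
time: 23.93
position: [491.6, 260.1, 111.8]
tcp_rot: [0.0, 0.999, -0.048, -0.0]
ft_force: [-0.4, 0.7, -0.3]
grip_width: 0.308
```

```bash
python3 - <<'E'
from h import *
s=r.sense();print(s['time'],s['position'],s['ft_force'],s['grip_width'],rot(s['tcp_rot'])[:,0].round(3))
c=snap('wrist','w11');g=cv2.cvtColor(c['color'],6);np.set_printoptions(linewidth=250)
print(cv2.resize(g,(64,40),interpolation=3)[:30]//4)
E
```

```text
23.9333 [491.56086569 260.09880533 111.81097898] [-0.37525623  0.74953654 -0.25250376] 0.3076610878490506 [ 0.995 -0.097 -0.001]
[[47 50 48 ... 51 50 49]
 [48 48 49 ... 51 50 49]
 [49 47 50 ... 51 50 48]
 ...
 [45 46 47 ... 48 49 51]
 [45 45 47 ... 48 49 51]
 [46 45 47 ... 48 49 51]]
```

```bash
cat > m.py <<'E'
from h import *
import sys
def cmap(I,x0,x1,y0,y1,sx=6,sy=10):
    h=cv2.cvtColor(I,cv2.COLOR_BGR2HSV).astype(int)
    for v in range(y0,y1,sy):
        l=''
        for u in range(x0,x1,sx):
            H,S,V=h[v,u]
            l+= '#' if V<50 else ('g' if S<75 else ('.' if V<125 else ('t' if S>135 else 'P')))
        print('%3d'%v,l)
E
python3 - <<'E'
from m import *
I=cv2.imread('pics/w11.png');cmap(I,120,560,0,300)
E
```

```text
0 PPPt....tttttttttttggggggg.tggggggggggggttttttttgggggttttttttt..tPPPPPPPPP
 10 PPPtt...ttttttttttttgggg...tPgggggggggggttttttt.ggggtttttttttt..tPPPPPPPPP
 20 PPPPt...ttttttttttttgggg..ttPgggggggggggttttttttggggttttttttt...tPPPPPPPPP
 30 PPPPt...ttttttttttttgggg..ttPgggggggggggttttttttggggttttttttt..tPPPPPPPPPP
 40 PPPPt....tttttttttttgggg.tttPgggggggggggttttttt.ggggttttttttt..tPPPPPPPPPP
 50 PPPPt...ttttttttttttPggg..ttPgggggggggggttttttttggggtttttttt...tPPPPPPPPPP
 60 PPPPt....tttttttttttPggg.ttttgggggggggggttttttt.gggPtttttttt..tPPPPPPPPPPP
 70 PPPPt....tttttttttttgggggttttgggggggggggtttttttggggttttttttt..tPPPPPPPPPPP
 80 PPPPt....tttttttttttggggg.tttgggggggggggtttttttgggggttttttt...tPPPPPPPPPPP
 90 PPPPPt...tttttttttttggggg.tttgggggggggggttttttPgggggttttttt..tPPPPPPPPPPPP
100 PPPPPt...tttttttttttggggg.tttgggggggggggttttttPgggggttttttt..tPPPPPPPPPPPP
110 PPPPPt...tttttttttttggggg.tttgggggggggggttttttgggggPtttttt...tPPPPPPPPPPPg
120 PPPPPt...tttttttttttggggg.tttgggggggggggttttttgggggttttttt..tPPPPPPPPPPPPg
130 PPPPPt....ttttttttttggggg.tttgggggggggggttttttgggggttttttt..tPPPPPPPPPP
[... 567 characters left out ...]
tt..tttttttttttgggggtttPPPPPPPPPPttttttgggggttttt..tPPPPPPPPPPPPPPPP
220 PPPPPPPt..tttttttttttgggg.tttPPPPPPPPPP.tttttgggggttttt..tPPPPPPPPPPPPPPPP
230 PPPPPPPt...ttttttttttttttttttPPPPPPPPPP...ttttttttttttt..tPPPPPPPPPPPPPPPP
240 PPPPPPPttttttt.............gg#PPPPPPPPPgg.......tttttt..tPPPPPPPPPPPPPPPPP
250 PPPPPPPPPPPPPPPPPPPPPPPPP#ggg#PPPPPPPPP#gg##............tPPPPPPPPPPPPPPPPP
260 PPPPPPPPPPPPPPPPPPPPPPPP##gg##PPPPPPPPP#gg##PPPPPPPPPPPPtPPPPPPPPPPPPPPPPP
270 PPPPPPPPPPPPPPPPPPPPPP##g##g##PPPPPPPPP#g##gg#PPPPPPPPPPPPPPPPPPPPPPPPPPPP
280 PPPPPPPPPPPP.##g###.##########PPPPPPPPP##########.##gg##PPPPPPPPPPPPPPPPPP
290 PPPPPPPPP.###################.PPPPPPPPP####################PPPPPPPPPPPPPPP
```

```bash
python3 - <<'E'
from m import *
d=np.array([.1,.995,0]);g=np.array([492,260,8.])
print(proj('w11',[g-20*d,g,g+170*d,[441-8.1,333-80.6,15],[556-8.1,321-80.6,15]]).round())
E
```

```text
[[323. 226.]
 [323. 203.]
 [324. -35.]
 [253. 221.]
 [393. 222.]]
```

play_rows(
  steps=[
    {"delta_pos": [1,10,-15],"twist": 0,"claw": 20},
    {"delta_pos": [1,10,-30],"twist": 0,"claw": 20},
    {"delta_pos": [1,10,-45],"twist": 0,"claw": 20},
    {"delta_pos": [1,10,-58],"twist": 0,"claw": 20},
    {"delta_pos": [1,10,-68],"twist": 0,"claw": 20},
    {"delta_pos": [1,10,-76],"twist": 0,"claw": 20},
    {"delta_pos": [1,10,-80],"twist": 0,"claw": 20},
    {"delta_pos": [1,10,-80],"twist": 0,"claw": 20},
  ],
)

```text
time: 24.65
position: [492.6, 270.0, 31.8]
tcp_rot: [0.0, 0.999, -0.049, -0.0]
ft_force: [0.6, -0.7, 0.3]
grip_width: 0.305
```

play_rows(
  steps=[
    {"delta_pos": [0,0,-2],"twist": 0,"claw": 20},
    {"delta_pos": [0,0,-4],"twist": 0,"claw": 20},
    {"delta_pos": [0,0,-6],"twist": 0,"claw": 20},
    {"delta_pos": [0,0,-8],"twist": 0,"claw": 20},
    {"delta_pos": [0,0,-8],"twist": 0,"claw": 20},
  ],
  squeeze=25,
)

```text
time: 25.07
position: [493.1, 270.1, 24.3]
tcp_rot: [-0.0, 0.999, -0.049, 0.001]
ft_force: [0.8, -1.3, 1.6]
grip_width: 0.309
```

play_rows(
  steps=[
    {"delta_pos": [0,0,-1],"twist": 0,"claw": 20},
    {"delta_pos": [0,0,-2],"twist": 0,"claw": 20},
    {"delta_pos": [0,0,-2],"twist": 0,"claw": 28},
    {"delta_pos": [0,0,-2],"twist": 0,"claw": 31},
    {"delta_pos": [0,0,-2],"twist": 0,"claw": 35},
    {"delta_pos": [0,0,-2],"twist": 0,"claw": 38},
    {"delta_pos": [0,0,-2],"twist": 0,"claw": 38},
    {"delta_pos": [0,0,-2],"twist": 0,"claw": 38},
  ],
)

```text
time: 25.73
position: [492.6, 270.0, 21.9]
tcp_rot: [0.0, 0.999, -0.048, -0.0]
ft_force: [0.3, -0.3, -0.3]
grip_width: 0.444
```

play_rows(
  steps=[
    {"delta_pos": [0,0,10],"twist": 0,"claw": 38},
    {"delta_pos": [0,0,25],"twist": 0,"claw": 38},
    {"delta_pos": [0,0,60],"twist": 0,"claw": 38},
    {"delta_pos": [0,0,95],"twist": 0,"claw": 38},
    {"delta_pos": [0,0,130],"twist": 0,"claw": 38},
    {"delta_pos": [0,0,170],"twist": 0,"claw": 38},
    {"delta_pos": [0,0,210],"twist": 0,"claw": 38},
    {"delta_pos": [0,0,230],"twist": 0,"claw": 38},
    {"delta_pos": [0,0,230],"twist": 0,"claw": 38},
  ],
)

```text
time: 26.48
position: [494.9, 271.0, 260.9]
tcp_rot: [-0.003, 0.999, -0.048, 0.007]
ft_force: [-1.0, 0.4, 1.6]
grip_width: 0.445
```

```bash
python3 - <<'E'
from m import *
s=r.sense();print(s['time'],s['position'],s['ft_force'],s['grip_width'])
c=snap('wrist','w12');cmap(c['color'],160,480,0,260,5,8)
a=snap('scene','scene12')['color'];d=cv2.absdiff(a,cv2.imread('pics/scene0.png')).max(2)
for n,(u,v,w) in dict(plain=(318,200,12),block=(363,283,16),jar=(304,318,14),hammer=(405,215,20)).items(): print(n,np.median(d[v-w:v+w,u-w:u+w]),np.percentile(d[v-w:v+w,u-w:u+w],90))
E
```

```text
26.4833 [494.93951345 271.04989904 260.86267123] [-1.03468096  0.37031496  1.55683778] 0.44532655327527365
  0 PPPPPPPPPPPttttttttttttPPPPPPPPPPPPPPPPPPPPPPPPPPPPPPPPPPPPPPPPP
  8 PPPPPPPPPPPt....................tttttttttttPPPPPPPPPPPPPPPPPPPPP
 16 PPPPPPPPPPPt..tttt.t.................................tPPPPPPPPPP
 24 PPPPPPPPPPPt..tttttttttttttttttttttttttt.t...........tPPPPPPPPPP
 32 PPPPPPPPPPPt..tttttttttttttttttttttttttttttttttttttt.tPPPPPPPPPP
 40 PPPPPPPPPPPt.ttttttttttttttttPgggggttttttttttttttttt.tPPPPPPPPPP
 48 PPPPPPPPPPPt..tttttttPggggttttgggggtttttttttttttttt..PPPPPPPPPPP
 56 PPPPPPPPPPPt..tttttttggggg.tttgggggttttttggggtttttt.tPPPPPPPPPPP
 64 PPPPPPPPPPPt..tttttttPgggg.tttgggggttttttggggtttttt.tPPPPPPPPPPP
 72 PPPPPPPPPPPt..tttttttt.gg..tttgggggttttttPggttttttt.tPPPPPPPPPPP
 80 PPPPPPPPPPPt..ttttttttPgg.ttttgggggtttttt.ggttttttt.PPPPPPPPPPPP
 88 PPPPPPPPPPPt..ttttttttPgg.ttttgggg.ttttttgggtttttt.tPPPPPPPPPPPP
 96 PPPPPPPPPPPt..ttttttttPgg.ttttggggPttttttgggtttttt.tPPPPPPPPPPPP
104 PPPPPPPPPPPP..ttttttttggggttttgggg.ttttttgggtttttt.tPPPPPPPPPPPP
112 PPPPPPPPPPPP..ttttttttg
[... 639 characters left out ...]
ggPtttt.tPPPPPPPPPPPPPP
192 PPPPPPPPPPPPt.ttttttttPgggttttPPPPttttttgggPtttt.PPPPPPPPPPPPPPP
200 PPPPPPPPPPPPt...ttttttttttttttttttttttttttttttt.tPPPPPPPPPPPPPPP
208 PPPPPPPPPPPPPPPPPPttttttttttttt............t..t.tPPPPPPPPPPPPPPP
216 PPPPPPPPPPPPPPPPPPPPPPPPPPPPPPPPPPPPPPPPPPPPPPtttPPPPPPPPPPPPPPP
224 PPPPPPPPPPPPPPPPPPPPPPPPPPPPPPPPPPPPPPPPPPPPPPPPPPPPPPPPPPPPPPPP
232 PPPPPPPPPPPPPPPPPPPPPPPPPPPPPPPPPPPPPPPP...PPPPPPPPPPPPPPPPPPPPP
240 PPPPPPPPPPPPPPPPPPPPPPgg##PPPPPPPPPPPPPP##ggPPPPPPPPPPPPPPPPPPPP
248 PPPPPPPPPPPPPPPPPPP.#ggg##PPPPPPPPPPPPPP##ggg#.PPPPPPPPPPPPPPPPP
256 PPPPPPPPPPPPPPPPPPP##gg###PPPPPPPPPPPPPP###gg##PPPPPPPPPPPPPPPPP
plain 5.0 57.0
block 4.0 6.0
jar 4.0 6.0
hammer 4.0 6.0
```

play_rows(
  steps=[
    {"delta_pos": [0,0,0],"twist": 0,"claw": 38},
    {"delta_pos": [0,0,0],"twist": 0,"claw": 38},
    {"delta_pos": [0,0,0],"twist": 0,"claw": 38},
    {"delta_pos": [0,0,0],"twist": 0,"claw": 38},
  ],
)

```text
time: 26.92
position: [492.1, 269.8, 250.3]
tcp_rot: [0.001, 0.999, -0.048, -0.001]
ft_force: [-0.5, 0.8, 0.6]
grip_width: 0.447
```

```bash
python3 -c "
from h import *
print(r.sign_off())"
```

```text
the job is handed in; nothing more can be done
None
```

The job is handed in at about 27 s of the 72 s allowed. `sign_off` gave no verdict.

I pulled the large punch and then the small one off their clips along the clip normal, laying each in the tray before fetching the next. I then lifted the stick's near end over the lip, drew it out about 114 mm and laid it between the punches.

**Tray:** the last wrist image, read by pixel colours, shows both punches and the stick inside the tray walls, side by side and clear of each other. I could not measure their tilt directly. Each was lowered until light floor contact before release.

**Bystanders:** block, jar and hammer match the first scene picture, to within image noise (about 4–6 grey levels).

**Plain punch:** its patch in the scene image mostly matches too (median 5), but some pixels there differ strongly (90th percentile 57). I put that down to the two removed neighbours and did not check it separately. It was seen in its clips in the wrist pictures taken after the large punch came out and just before I pulled the small one. No picture after that showed it clearly.

**Tray position:** the scene and wrist cameras disagreed by about 10–15 mm on the tray's centre. I placed the small punch and the stick relative to the first punch as seen by the wrist camera.

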